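Find the rotor's heavy side and hold it down

TASK

The small centrifuge rotor on the balancing stand has a hidden heavy side. Spin it by hand to find the heavy side by feel, or by watching where it swings back to when let go from either side; in doing so carry the heavy side at least once 45 degrees or more up from the bottom. Then hold the rotor with the heavy side straight down so that I can mark it. Finish while holding the rotor motionless in the gripper, do not let go, and leave the beaker, the jar and the spool alone.

Things in the scene. Friction and masses are not known exactly. Their poses are not given: they have to be found in the camera images.
- stand: Navy steel balancing stand, fixed. Foot plate 170 x 160 x 12 mm; origin on the bench straight below the rotor's middle, x along the level axle away from the post, z up. The post (24 x 50 mm, 140 mm high) stands behind the rotor, its front face at x = -55 mm. The axle sticks out of it at 120 mm height and carries the rotor at its free end: free space in front and above.
- axle (a point): Centre of the rotor, 120 mm above the bench; axes as the stand's. The rotor is an aluminium disc, 140 mm diameter, 28 mm thick, its flat faces looking along the stand's +x and -x, with a 36 mm hub standing 6 mm out of each face. It has eight evenly spaced dark holes, which tell nothing of its balance.
- rim_top (a point): Uppermost point of the rim, 190 mm above the bench (fixed to the stand, does not turn). Around here the disc can be pinched across its two faces (28 mm) and turned by following the rim, tilting left or right. Sealed in the disc, 45 mm from the axle at an unknown angle from the stripe, is a slug of about 0.35 kg; level with the axle it pulls with about 0.15 N m.
- rotor (a joint): Turn of the rotor (rad, no stops): 0 with the orange stripe at the top, growing as the top moves to the stand's -y. The bearing rubs (0.085 N m) and is damped. Let go with the heavy side over some 35 deg from the bottom, it turns back by itself in 1 to 2 s and stops about 33 deg (28 to 38) short of the bottom, the same on either side. Nearer the bottom, or that near the top, it stays as left.
- index (a point): Outer end of the orange index stripe, on the rim 70 mm from the axle, turning with the rotor. The stripe is 12 mm wide, runs across the rim and 45 mm inward on both faces. It is only a reference mark: the heavy side may be anywhere.
- beaker: Steel beaker, 64 mm across, 75 mm high, loose bystander; origin at its underside.
- jar: White jar with an orange lid, 60 mm across, 85 mm high, loose bystander; origin at its underside.
- spool: White plastic ring, 70 mm across, 50 mm high, loose bystander; origin at its underside.
Not all that is in view belongs to the job. Leave any brown, turquoise or yellow look-alike of the stand alone.

How it is judged (in metres and radians):
On the way:
1. with the fingers on the rotor, its heavy side stands at least 40 degrees away from straight down (z of heavy in the frame of stand above 0.0855 m and contact force between the fingers and rotor above 1 N), for 0.1 s.
At the end, for the whole second after the job is handed in: The rotor's heavy side is straight down within 17 degrees, the rotor is still (under 0.1 rad/s), and the fingers are still holding it with more than 3 N (y of heavy in the frame of stand between -0.0133 and 0.0133 m and z of heavy in the frame of stand below 0.12 m and contact force between the fingers and rotor above 3 N and velocity of joint rotor between -0.1 and 0.1 rad/s); the arm keeps its last pose, push and grip.
It fails at once if the beaker is pushed more than 30 mm or tipped over (distance of beaker from where it was at the start of the episode above 0.03 m or angle between beaker's own z axis and vertical above 0.5 rad).
It fails at once if the jar is pushed more than 30 mm or tipped over (distance of jar from where it was at the start of the episode above 0.03 m or angle between jar's own z axis and vertical above 0.5 rad).
It fails at once if the spool is pushed more than 30 mm or tipped over (distance of spool from where it was at the start of the episode above 0.03 m or angle between spool's own z axis and vertical above 0.5 rad).
It also fails if it takes over 56 s, if anything falls off the work surface, if the arm or the gripper's body presses on something with over 40 N, if the wrist force passes 120 N, or if a joint passes its speed limit or range.

ROBOT

A 6-joint arm with a two-finger parallel gripper is mounted at the origin on the work surface. World frame = base frame: x ahead of the robot, y to its left, z up, the work surface at z = 0. Lengths are in mm, angles in rad, forces in N, time in s.
With the tool pointing down it reaches from about 300 to 775 mm from the base axis. Payload 14.6 kg.
Tool frame: the origin (TCP) lies on the centre line of the jaws, within the pads' length; the fingertips stand 19 mm ahead of it and the grasp point (between the pads) is the TCP (bot.tip_reach is the distance from the TCP to the fingertips, in mm); z points along the fingers, y is the line along which they close (so a half turn about z gives the same grasp; the last joint's range is limited). The gripper opens to 85 mm and grips with 20 to 120 N. Pads are 22 mm wide; open, the fingers measure 114 mm over their backs; the gripper's body (76 mm by 85 mm) begins 54 mm behind the grasp point. The pads swing forward as they close: fully open they stand 13 mm farther back than shut.
Start: joints at [-1.193, 0.3, 1.521, -0, 1.321, -0.067], TCP at [236.645, -496.477, 250.281] pointing down, gripper open.
Joint ranges: [-3.03, 3.03], [-0.79, 2.21], [0.23, 2.52], [-1.04, 4.18], [0, 3.07], [-2.55, 2.55]. Speed limits (rad/s): [2.22, 2.22, 2.57, 3.14, 3.14, 3.14].

INTERFACE

Orientations are given as a unit quaternion [w, x, y, z].
In Python, from rig import bot gives the robot as it stands. Calls block until the motion is done:
- bot.move_to(position, orientation): joint-space move of the TCP to a pose.
- bot.servo_line(position, attitude=None, speed=150, until_force=None): straight line of the TCP; attitude=None keeps the orientation; speed is the mean speed in mm/s. With until_force (N) it stops when the force on the tool has changed by that much, and returns True; else False.
- bot.move_joints(angles): joint-space move.
- bot.move_gripper(opening, grip_force=None): finger opening in mm; grip_force is the grip in N (None keeps the last); returns when the fingers have stopped.
- bot.dwell(seconds).
- bot.ik(position, orientation): joint angles nearest the present ones, or None.
- bot.read_state(): the state.
- bot.read_camera(name): name is "side" or "top"; returns a dict with "image" (420x560x3 uint8, blue, green, red), "depth" (420x560 float32, mm along the optical axis (not along the pixel's ray), 0 where there is no reading), "fovy" (degrees; the focal length in pixels is half the picture's height over the tangent of half this angle, whatever the lens; pixels are square), "cx", "cy" (the principal point, pixels), "k1" (the pictures are not rectified: a ray, as slopes to the right and down, at radius r is drawn at 1 + k1 r^2 times it, then the intrinsics apply), "eye" and "attitude" of the camera in the world. Camera axes: x right, y down, z forward; pixel columns grow to the right and rows downward; lengths in mm; the calibration is good to about 2 mm. A picture is of the moment at which its call begins.
A pose or a line that the arm cannot do raises bot.MotionError and nothing moves.
- bot.finish_job(): hands the job in; it is judged then, once.
The state is a dict: "clock": time; "joint_positions": joint angles; "qvel": joint speeds; "effort": joint torques, N m; "ee_pos": TCP position; "tool_rot": TCP orientation; "ft_force": force on the tool from outside, world axes, zero at the start; "moment": the same for the moment, N m; "grip_width": finger opening in mm; "grip_force": force on a finger pad.
Only numpy, scipy, OpenCV 4.12 (cv2) and the standard library are available. Lean on these libraries where they do the work, as an engineer would, in place of code of your own. Each camera call takes 0.05 s, during which the arm holds its last target. There are 200 camera calls.

## Working session

There is one attempt and no reset: what is moved stays moved. The work goes in short steps, each a Python script; the robot and the scene stay as the last script left them, time stands still between calls to the robot, and variables do not carry over. Pictures are saved under pics/ and viewed, at most 10 in all, crops included, and the job is handed in when it is done.

```bash
mkdir -p pics; ls; cat > h.py <<'E'
import numpy as np, cv2
from scipy.spatial.transform import Rotation as R
from rig import bot
def q2R(q): return R.from_quat([q[1],q[2],q[3],q[0]]).as_matrix()
def R2q(m):
    q=R.from_matrix(m).as_quat(); return [q[3],q[0],q[1],q[2]]
def cloud(c):
    h,w=c["depth"].shape; f=h/2/np.tan(np.radians(c["fovy"])/2); k=c["k1"]
    K=np.array([[f,0,c["cx"]],[0,f,c["cy"]],[0,0,1.]])
    v,u=np.mgrid[:h,:w]
    p=cv2.undistortPoints(np.stack([u,v],-1).reshape(-1,1,2).astype(float),K,np.array([k,0,0,0,0.])).reshape(h,w,2)
    P=np.dstack([p,np.ones((h,w))])*c["depth"][...,None]
    return P@q2R(c["attitude"]).T+np.array(c["eye"])
E
python3 - <<'E'
from h import *
for n in("side","top"):
    c=bot.read_camera(n); cv2.imwrite(f"pics/{n}0.png",c["image"]); np.savez(f"{n}0.npz",P=cloud(c),im=c["image"],d=c["depth"])
    print(n,c["eye"],q2R(c["attitude"]).round(2).tolist(),c["fovy"],c["k1"])
print(bot.read_state())
E
```

```text
pics
side [ 161.80478064  925.64154952 1127.66908144] [[-0.94, -0.23, 0.25], [-0.34, 0.66, -0.67], [-0.01, -0.72, -0.7]] 42.22556891033319 0.0639649429530497
top [ 403.24474562  -18.82546611 1389.15621313] [[0.01, -1.0, 0.09], [-1.0, -0.01, -0.0], [0.0, -0.09, -1.0]] 44.78340198137212 -0.17399725197203064
{'clock': 0.1, 'joint_positions': array([-1.19258407e+00,  3.00421775e-01,  1.52152379e+00, -1.13979487e-05,
        1.32070455e+00, -6.65909212e-02]), 'qvel': array([-0.001228  , -0.0016798 , -0.00224083, -0.00080359, -0.00156733,
       -0.00023897]), 'effort': array([ 3.12025273e-03, -5.44377530e+01, -3.62369621e+01, -1.28991772e-05,
        3.00993990e-03,  3.89598711e-05]), 'ee_pos': array([ 236.58253086, -496.30347603,  249.77259766]), 'tool_rot': array([-5.21470224e-04,  9.75370090e-01,  2.20574042e-01, -8.75032087e-05]), 'ft_force': array([0.29774187, 0.10285769, 0.4163253 ]), 'moment': array([-0.00313784,  0.03018698,  0.0067788 ]), 'grip_force': 0.0, 'grip_width': 85.48101003124341}
```

View pics/side0.png

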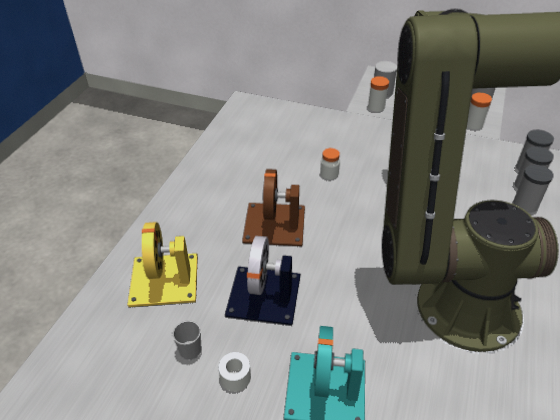

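View pics/top0.png

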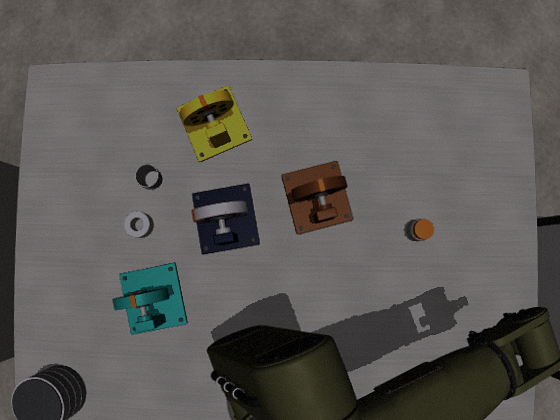

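The navy stand is at about (222,215) in the top view, with its post toward the robot. The silver rotor's orange stripe is on the left (+y) at (195,214), and in the side view at about (254,275). Beaker and spool stand to its left, the jar far to the right. Next I get metric poses.

```bash
cat >> h.py <<'E'
def stripe(P,im,T):
    """orange pixels near rotor, in the stand frame"""
    hsv=cv2.cvtColor(im,cv2.COLOR_BGR2HSV)
    m=(hsv[...,0]>4)&(hsv[...,0]<18)&(hsv[...,1]>150)&(hsv[...,2]>70)
    L=(P-T[:3,3])@T[:3,:3]
    r=np.hypot(L[...,1],L[...,2]-120)
    m&=(abs(L[...,0])<24)&(r<80)&(r>18)
    return L[m]
E
python3 - <<'E'
from h import *
for n in("top","side"):
    z=np.load(n+"0.npz");P=z["P"];im=z["im"]
    hsv=cv2.cvtColor(im,cv2.COLOR_BGR2HSV)
    box=(P[...,0]>300)&(P[...,0]<800)&(P[...,1]>-100)&(P[...,1]<350)&(z["d"]>0)
    navy=box&(hsv[...,0]>105)&(hsv[...,0]<135)&(hsv[...,1]>100)&(P[...,2]<25)&(P[...,2]>3)
    nn,lab,st,_=cv2.connectedComponentsWithStats(navy.astype(np.uint8)); k=1+st[1:,4].argmax()
    m=lab==k
    pts=P[m]; rect=cv2.minAreaRect(pts[:,:2].astype(np.float32)); print(n,"plate",m.sum(),pts.mean(0),rect)
    c=np.array(rect[0])
    ro=box&(hsv[...,1]<60)&(P[...,2]>60)&(np.hypot(P[...,0]-c[0],P[...,1]-c[1])<110)
    q=P[ro]; print("rotor",len(q),q.mean(0),q.min(0),q.max(0))
    t=q[q[:,2]>150]
    if len(t)>10:
        print("toprim",cv2.minAreaRect(t[:,:2].astype(np.float32)))
    rr=cv2.minAreaRect(q[:,:2].astype(np.float32)); print("rot rect",rr)
    o=box&(hsv[...,0]<18)&(hsv[...,0]>4)&(hsv[...,1]>150)&(np.hypot(P[...,0]-c[0],P[...,1]-c[1])<110)
    print("orange",o.sum(),P[o].mean(0) if o.any() else 0)
E
```

```text
top plate 551 [557.11046903 148.04942082  12.5691403 ] ((553.6681518554688, 145.59669494628906), (52.19609832763672, 156.03880310058594), 7.593371868133545)
rotor 869 [496.60131203 128.29864703 165.29535489] [447.46840152  67.02344015  71.96334023] [528.14921837 206.2128345  195.31251651]
toprim ((502.9858703613281, 136.9749755859375), (29.048885345458984, 129.1271209716797), 10.765060424804688)
rot rect ((483.5567321777344, 132.47671508789062), (68.90367126464844, 138.84310913085938), 10.765060424804688)
orange 33 [488.68119152 186.0840745  154.44698116]
side plate 2366 [489.6234891  156.66704253  11.39272748] ((493.233642578125, 136.2577667236328), (166.5267791748047, 165.69293212890625), 10.77109432220459)
rotor 1062 [489.81168167 157.04251633 148.02472195] [429.42911295  69.8976288   60.26084401] [523.81328419 210.600333   192.17677125]
toprim ((503.3840026855469, 140.09353637695312), (29.23076057434082, 116.12897491455078), 10.008910179138184)
rot rect ((493.9406433105469, 144.7068328857422), (124.71826171875, 97.04788208007812), 63.17742156982422)
orange 64 [490.0131761  192.83568559 151.32761364]
```

```bash
cat > fit.py <<'E'
from h import *
from scipy.optimize import least_squares
Q=[];
for n in("top","side"):
    z=np.load(n+"0.npz");P=z["P"];hsv=cv2.cvtColor(z["im"],cv2.COLOR_BGR2HSV)
    m=(np.hypot(P[...,0]-500,P[...,1]-138)<90)&(P[...,2]>95)&(z["d"]>0); Q.append(P[m])
def loc(p,q):
    c,s=np.cos(p[2]),np.sin(p[2]); d=q[:,:2]-p[:2]
    return d[:,0]*c+d[:,1]*s, -d[:,0]*s+d[:,1]*c, q[:,2]-120
def res(p):
    o=[]
    for q in Q:
        x,y,z=loc(p,q); r=np.hypot(y,z)
        # distance to the surface of the disc (box in (x,r))
        a=np.abs(x)-14; b=r-70
        d=np.maximum(a,b); d=np.where((a>0)&(b>0),np.hypot(a,b),d)
        o.append(np.where((np.abs(d)<12),d,12))
    return np.concatenate(o)
s=least_squares(res,[500,138,np.radians(10.5)],loss="soft_l1",f_scale=2,diff_step=1e-4,x_scale=[1,1,.02])
p=s.x; print(p[:2],np.degrees(p[2]),np.median(abs(res(p))))
T=np.eye(4);T[:2,:2]=[[np.cos(p[2]),-np.sin(p[2])],[np.sin(p[2]),np.cos(p[2])]];T[:2,3]=p[:2]
np.save("T.npy",T)
for n in("top","side"):
    z=np.load(n+"0.npz"); L=stripe(z["P"],z["im"],T)
    print(n,len(L),L.mean(0) if len(L) else 0, np.degrees(np.arctan2(-L[:,1],L[:,2]-120)).round()[::4])
# reach check: tilt a = angle of grasp point from top towards -y
def pose(a,r,sg):
    Rl=np.zeros((3,3)); zt=np.array([0,np.sin(a),-np.cos(a)]); yt=np.array([sg,0,0.]); Rl[:,2]=zt;Rl[:,1]=yt;Rl[:,0]=np.cross(yt,zt)
    pos=T[:3,3]+T[:3,:3]@np.array([0,-r*np.sin(a),120+r*np.cos(a)])
    return pos,R2q(T[:3,:3]@Rl)
for sg in(1,-1):
    for a in range(-90,91,15):
        j=bot.ik(*pose(np.radians(a),58,sg)); print(sg,a,None if j is None else np.round(j,2))
E
python3 fit.py
```

```text
[503.24421606 137.20728079] 10.831003399791745 1.8144612403013411
top 19 [  0.83731337  60.082698   157.46470653] [-55. -58. -56. -62. -59.]
side 59 [ -1.6273952   59.47692717 152.88491537] [-59. -58. -59. -58. -58. -62. -61. -60. -60. -63. -62. -62. -66. -65.
 -65.]
1 -90 None
1 -75 None
1 -60 [ 0.63  0.65  1.56 -0.9   1.57  0.75]
1 -45 [ 0.56  0.52  1.6  -0.73  1.42  0.64]
1 -30 [ 0.46  0.42  1.63 -0.53  1.28  0.47]
1 -15 [ 0.34  0.34  1.66 -0.28  1.19  0.26]
1 0 [ 0.2   0.31  1.69 -0.    1.15  0.01]
1 15 [ 0.05  0.32  1.7   0.28  1.18 -0.25]
1 30 [-0.07  0.37  1.7   0.53  1.27 -0.48]
1 45 [-0.18  0.47  1.68  0.73  1.39 -0.65]
1 60 [-0.25  0.59  1.66  0.9   1.55 -0.79]
1 75 [-0.3   0.73  1.63  1.04  1.71 -0.89]
1 90 [-0.31  0.87  1.59  1.17  1.88 -0.96]
-1 -90 None
-1 -75 None
-1 -60 [ 0.63  0.65  1.56 -0.9   1.57 -2.39]
-1 -45 [ 0.56  0.52  1.6  -0.73  1.42 -2.51]
-1 -30 None
-1 -15 None
-1 0 None
-1 15 None
-1 30 None
-1 45 [-0.18  0.47  1.68  0.73  1.39  2.49]
-1 60 [-0.25  0.59  1.66  0.9   1.55  2.35]
-1 75 [-0.3   0.73  1.63  1.04  1.71  2.25]
-1 90 [-0.31  0.87  1.59  1.17  1.88  2.18]
```

```bash
cat >> h.py <<'E'
import os,time
T=np.load("T.npy") if os.path.exists("T.npy") else np.eye(4)
rad=np.radians
def pose(deg,r,dx=0):
    a=rad(deg); zt=np.array([0,np.sin(a),-np.cos(a)]); yt=np.array([1.,0,0])
    Rl=np.stack([np.cross(yt,zt),yt,zt],1)
    return T[:3,3]+T[:3,:3]@np.array([dx,-r*np.sin(a),120+r*np.cos(a)]), R2q(T[:3,:3]@Rl)
def go(deg,r,dx=0,speed=100): 
    p,q=pose(deg,r,dx); return bot.servo_line(p,q,speed=speed)
def sweep(a0,a1,r,dx,step=10,speed=60):
    n=int(np.ceil(abs(a1-a0)/step))
    for a in np.linspace(a0,a1,n+1)[1:]:
        go(a,r,dx,speed); s=st(); print("a%.0f"%a,s)
def st():
    s=bot.read_state(); f=T[:3,:3].T@s["ft_force"]; m=T[:3,:3].T@s["moment"]
    return "t%.1f F%s M%s w%.1f g%.1f"%(s["clock"],f.round(1),m.round(2),s["grip_width"],s["grip_force"])
def look(show=None):
    out=[]
    for n in("top","side"):
        c=bot.read_camera(n); L=stripe(cloud(c),c["image"],T)
        if show: cv2.imwrite(f"pics/{show}_{n}.png",c["image"])
        if len(L)>3:
            an=np.degrees(np.arctan2(-L[:,1],L[:,2]-120)); out.append((n,len(L),round(float(np.degrees(np.angle(np.exp(1j*rad(an)).mean()))),1)))
        else: out.append((n,len(L)))
    return out
E
python3 - <<'E'
from h import *
p=bot.read_state()["ee_pos"]
bot.servo_line([p[0],p[1],380],speed=250)
bot.move_to(*pose(0,230)); print(st(),look())
bot.move_gripper(55)
bot.move_to(*pose(-40,110)); print(st())
go(-40,58); print(st(), look("pre"))
bot.move_gripper(27,grip_force=30); print(st(), look())
E
```

```text
t3.2 F[-0.4 -0.2 -0.2] M[-0.05  0.03 -0.02] w85.3 g0.0 [('top', 0), ('side', 57, -60.7)]
t4.4 F[-0.2 -1.1  0.7] M[ 0.26 -0.    0.04] w55.1 g0.0
t5.1 F[0.  0.  0.8] M[ 0.26  0.01 -0.05] w54.8 g0.0 [('top', 25, -58.7), ('side', 0)]
t5.5 F[0.5 3.3 2.6] M[ 0.36  0.04 -0.1 ] w27.6 g29.2 [('top', 19, -58.2), ('side', 0)]
```

```bash
python3 -c "
import cv2,numpy as np
a=cv2.imread('pics/pre_side.png')[170:350,180:380];b=cv2.imread('pics/pre_top.png')[120:300,130:330]
cv2.imwrite('pics/c1.png',cv2.resize(np.hstack([a,b]),None,fx=2,fy=2))"
```

```text
(no output)
```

View pics/c1.png

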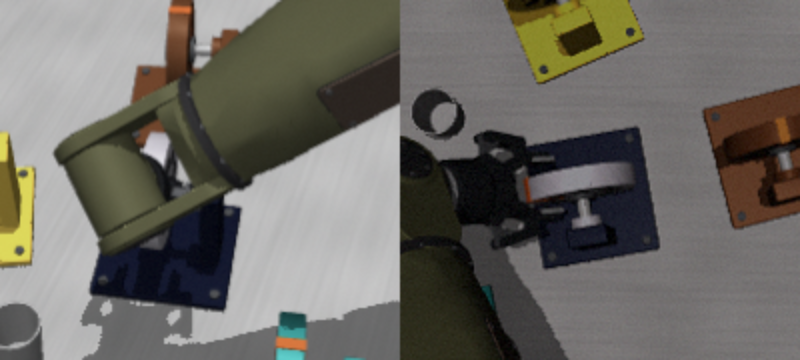

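The fingers straddle the disc on its left side (crop about 535,185) and the grip is centred, with low axial force. Next: sweep to +40° and release.

```bash
python3 - <<'E'
from h import *
sweep(-40,40,58,0,step=10)
bot.dwell(.3); print(st(),look())
bot.move_gripper(55); print(st(),look())
bot.dwell(1.0);print(look())
go(40,100); bot.dwell(.5); print(st(),look("rel1"))
E
```

```text
a-30 t6.0 F[-0.   0.6  5.8] M[ 0.03  0.   -0.02] w27.4 g32.0
a-20 t6.3 F[ 2.4 -0.6  4.3] M[-0.12 -0.29  0.04] w27.5 g32.0
a-10 t6.6 F[ 4.1 -1.4  1. ] M[-0.17 -0.66  0.04] w27.6 g31.9
a0 t6.9 F[ 4.9 -0.9  0.1] M[-0.15 -0.89 -0.05] w27.5 g31.8
a10 t7.3 F[ 5.8 -1.5  1. ] M[-0.3  -0.97 -0.3 ] w27.5 g31.9
a20 t7.6 F[ 5.5 -3.2  0.2] M[-0.5  -1.08 -0.43] w27.6 g32.1
a30 t7.9 F[ 7.3 -2.6  0.3] M[-0.53 -1.12 -0.69] w27.1 g32.2
a40 t8.2 F[ 7.5 -3.7 -1.2] M[-0.68 -1.2  -0.93] w27.4 g32.3
t8.5 F[ 8.1 -5.7 -1.5] M[-1.26 -1.07 -1.16] w27.7 g32.4 [('top', 57, 19.2), ('side', 26, 18.7)]
t9.0 F[ 0.   0.5 -0. ] M[-0.28  0.02  0.04] w55.4 g0.0 [('top', 46, 46.9), ('side', 8, 46.7)]
[('top', 4, 57.2), ('side', 6, 58.5)]
t11.3 F[-0.2 -0.6  0.4] M[-0.32  0.03 -0.04] w55.2 g0.0 [('top', 32, 61.8), ('side', 6, 57.8)]
```

Released at q≈19°, the rotor turned on by itself to about 59°, moving in the + direction. That puts heavy-down near 59+33 = 92°. I'll check it from the other side: turn to about 149°, release and watch.

```bash
python3 - <<'E'
from h import *
go(0,150,speed=250); print(st(),look())
bot.move_to(*pose(-45,105)); go(-45,58)
bot.move_gripper(27,grip_force=30); print(st(), look())
sweep(-45,45,58,0,step=15,speed=70)
bot.dwell(.2); print(st(),look())
bot.move_gripper(55); bot.dwell(1.3); go(45,105,speed=200); go(0,190,speed=250); print(st(),look("rel2"))
E
python3 -c "
import cv2,numpy as np
a=cv2.imread('pics/rel2_side.png')[210:330,200:320];b=cv2.imread('pics/rel2_top.png')[150:270,160:280]
cv2.imwrite('pics/c2.png',cv2.resize(np.hstack([a,b]),None,fx=3.3,fy=3.3,interpolation=2))"
```

```text
t12.2 F[-0.1 -0.2 -0.2] M[-0.04 -0.02  0.03] w54.8 g0.0 [('top', 33, 61.9), ('side', 3)]
t14.0 F[-0.6  3.2  5.4] M[ 0.18  0.12 -0.2 ] w27.5 g29.3 [('top', 33, 61.7), ('side', 0)]
a-30 t14.5 F[-1.7 -0.6  8. ] M[-0.54  0.22 -0.14] w27.6 g32.0
a-15 t14.9 F[ 0.3 -1.3  4.7] M[-0.5  -0.18 -0.16] w27.4 g32.0
a0 t15.4 F[ 3.3 -1.9  2. ] M[-0.39 -0.59 -0.15] w27.4 g32.0
a15 t15.8 F[ 4.8 -0.8  1.7] M[-0.27 -0.9  -0.39] w27.9 g32.0
a30 t16.2 F[ 6.6 -0.9  1.6] M[-0.35 -1.07 -0.72] w27.3 g32.2
a45 t16.6 F[ 7.8 -2.8  1.4] M[-0.6  -1.04 -1.17] w27.5 g32.4
t16.8 F[ 7.3 -4.3 -1. ] M[-1.06 -1.04 -1.3 ] w27.7 g32.5 [('top', 0), ('side', 0)]
t19.9 F[-0.3 -2.  -0.4] M[-0.   -0.05  0.01] w55.1 g0.0 [('top', 0), ('side', 0)]
```

View pics/c2.png

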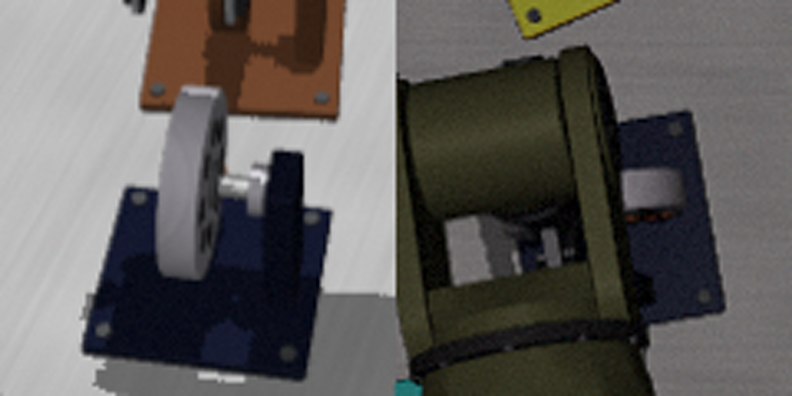

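In the side crop there is a tiny orange bit on the back face (about full-image 268,261). In the top crop orange lies along the back face's right part (about 237,215). I'll intersect those rays with the back-face plane.

```bash
cat >> h.py <<'E'
def faceang(c):
    """orange pixels -> ray hit on back face x=-14 -> (y,z) in stand frame"""
    d=dict(c); d["depth"]=np.ones_like(c["depth"])
    o=(np.array(c["eye"])-T[:3,3])@T[:3,:3]; P=(cloud(d)-T[:3,3])@T[:3,:3]-o
    t=(-14-o[0])/P[...,0]; H=o+P*t[...,None]
    im=c["image"].astype(int); m=(im[...,2]>1.6*im[...,1])&(im[...,2]>1.6*im[...,0])&(im[...,2]>35)
    r=np.hypot(H[...,1],H[...,2]-120); m&=(r<72)&(r>20)&(t>0)
    v,u=np.nonzero(m); return np.c_[u,v,H[m][:,1:],im[m][:,::-1]]
E
python3 - <<'E'
from h import *
go(45,170,speed=250)
for n in("top","side"):
    c=bot.read_camera(n); cv2.imwrite(f"pics/r3_{n}.png",c["image"]); A=faceang(c); print(n,len(A)); print(A.round()[:: max(1,len(A)//25)])
    if len(A): print(np.median(np.degrees(np.arctan2(-A[:,2],A[:,3]-120))))
print(st())
E
python3 -c "
import cv2,numpy as np
a=cv2.imread('pics/r3_side.png')[210:330,200:320];b=cv2.imread('pics/r3_top.png')[150:270,160:280]
cv2.imwrite('pics/c3.png',cv2.resize(np.hstack([a,b]),None,fx=3.3,fy=3.3,interpolation=2))"
```

```text
top 11
[[241. 214. -52. 113.  55.  32.  24.]
 [231. 215. -29. 135.  57.  35.  31.]
 [241. 215. -50.  84.  62.  26.  13.]
 [242. 215. -52.  79.  37.  18.  13.]
 [229. 216. -22. 117.  47.  28.  23.]
 [230. 216. -24. 112.  61.  25.  13.]
 [231. 216. -26. 107.  57.  28.  11.]
 [236. 216. -36.  81.  42.  19.  14.]
 [237. 216. -38.  76.  45.  20.  14.]
 [238. 216. -41.  71.  36.  14.  15.]
 [229. 217. -19.  89.  42.  15.   5.]]
125.87074947965942
side 0
[]
t21.0 F[-0.4  0.6 -0.4] M[-0.33 -0.02  0.04] w55.1 g0.0
```

View pics/c3.png

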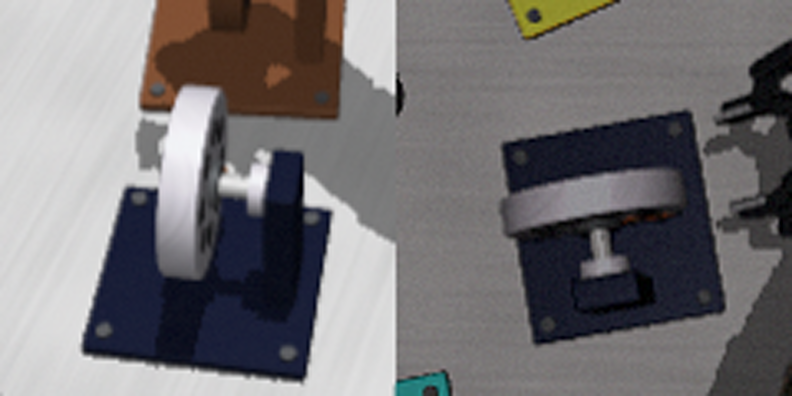

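The settle angles are ≈61° (one side) and ≈127° (other side), so heavy-down is at q ≈ 94°. I turn back by 33° and hold.

```bash
python3 - <<'E'
from h import *
go(33,105,speed=200); go(33,58)
bot.move_gripper(27,grip_force=30); print(st())
sweep(33,-1,58,0,step=12,speed=60)
bot.dwell(.5); print(st())
for n in("top","side"):
    c=bot.read_camera(n); cv2.imwrite(f"pics/f_{n}.png",c["image"]); A=faceang(c); print(n,len(A),A[:,:4].round())
print(look())
E
python3 -c "
import cv2,numpy as np
a=cv2.imread('pics/f_side.png')[210:330,200:320];b=cv2.imread('pics/f_top.png')[150:270,160:280]
cv2.imwrite('pics/c4.png',cv2.resize(np.hstack([a,b]),None,fx=3.3,fy=3.3,interpolation=2))"
```

```text
t22.5 F[-3.8 -4.4  5.6] M[-0.27  0.57  0.29] w28.0 g28.9
a22 t22.9 F[-5.  -1.7  7.9] M[0.09 0.53 0.19] w27.6 g31.2
a10 t23.2 F[-3.7 -0.1  8.8] M[0.15 0.51 0.01] w27.6 g31.7
a-1 t23.6 F[-2.6 -0.   8.4] M[-0.04  0.23 -0.11] w27.5 g32.1
t24.1 F[-3.1  4.3  8.7] M[0.73 0.25 0.06] w27.6 g32.0
top 3 [[248. 213. -69. 105.]
 [242. 214. -54. 108.]
 [243. 214. -56. 103.]]
side 1 [[266. 257. -26. 121.]]
[('top', 7, 93.6), ('side', 0)]
```

View pics/c4.png

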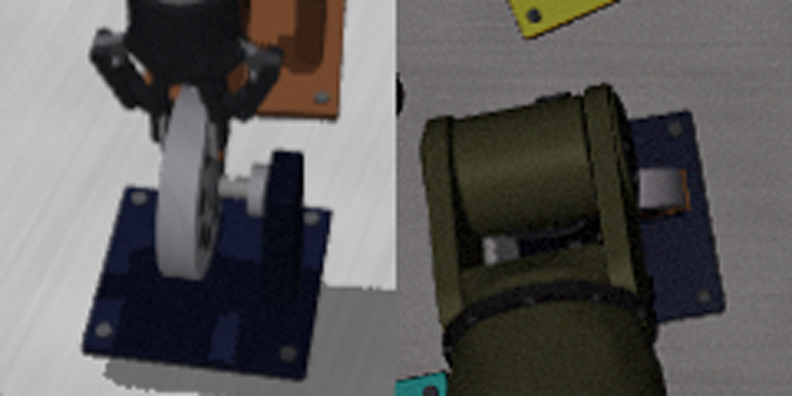

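The stripe shows at the far right edge of the rim (crop about 686,190), level with the axle. It measures 93.6° against a target of about 94°, and the rotor is held with 32 N. Handing in.

```bash
python3 -c "
from h import *
print(bot.finish_job())"
```

```text
the job is handed in; nothing more can be done
None
```

I handed the job in with the rotor held still at about 32 N, heavy side straight down as best I can measure: the stripe reads 93.6° and my estimate for heavy-down is about 94°, but the call returned no verdict.

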